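# Set the rough stones on their display bases by size

## Task

Of the six stones lying along the front of the bench, set the four plain rocks on the four round wooden display bases by size: the smallest rock on the smallest base, the next on the next larger one, and so on up to the largest. Lay each rock in the middle of its base, the same side up as it lies now, and let go of it. Leave the two opals (brown stones with a blue-green face) where they lie.

Things in the scene. Friction and masses are not known exactly. Their poses are not given: they have to be found in the camera images.
- stone_chip_a_mid (a point): smallest plain rock, a pale cream chip, no coloured face; to be put on a base. Grip it across the short width; 26 x 35 x 17 mm (x, y, height). Lies loose in the front part of the bench, nearer the robot than the bases (not in the trays at the back), with its own z up. The point is its centre, 8.5 mm above its underside; its short width (26 mm) runs along its x axis, its length along its y axis. Irregular, so widths vary by some mm.
- stone_grey_a_mid (a point): second smallest plain rock, mid grey-brown, blocky, no coloured face; to be put on a base. Grip it across the short width; 50 x 54 x 31 mm (x, y, height). Lies loose in the front part of the bench, nearer the robot than the bases (not in the trays at the back), with its own z up. The point is its centre, 15.5 mm above its underside; its short width (50 mm) runs along its x axis, its length along its y axis. Irregular, so widths vary by some mm.
- stone_dark_mid (a point): second largest plain rock, dark slate grey, nearly black, elongated, no coloured face; to be put on a base. Grip it across the short width; 54 x 77 x 41 mm (x, y, height). Lies loose in the front part of the bench, nearer the robot than the bases (not in the trays at the back), with its own z up. The point is its centre, 20.5 mm above its underside; its short width (54 mm) runs along its x axis, its length along its y axis. Irregular, so widths vary by some mm.
- stone_white_mid (a point): largest plain rock, cream white, elongated, about 0.45 kg, no coloured face; to be put on a base. Grip it across the short width; 58 x 108 x 49 mm (x, y, height). Lies loose in the front part of the bench, nearer the robot than the bases (not in the trays at the back), with its own z up. The point is its centre, 24.5 mm above its underside; its short width (58 mm) runs along its x axis, its length along its y axis. Irregular, so widths vary by some mm.
- opal_small_mid (a point): rough brown opal with a shiny blue-green face; to be left where it lies; 38 x 49 x 26 mm (x, y, height). Lies loose in the front part of the bench, nearer the robot than the bases (not in the trays at the back), with its own z up. The point is its centre, 13 mm above its underside; its short width (38 mm) runs along its x axis, its length along its y axis. Irregular, so widths vary by some mm.
- opal_mid_mid (a point): rough brown opal with a shiny blue-green face; to be left where it lies; 47 x 86 x 45 mm (x, y, height). Lies loose in the front part of the bench, nearer the robot than the bases (not in the trays at the back), with its own z up. The point is its centre, 22.5 mm above its underside; its short width (47 mm) runs along its x axis, its length along its y axis. Irregular, so widths vary by some mm.
- base_50_top (a point): round flat display base of beech, 50 mm across and 15 mm high, with a grey felt inlay flush with its top; fixed to the bench. The point is the centre of its top face, 15 mm above the bench; z up.
- base_75_top (a point): round flat display base of beech, 75 mm across and 15 mm high, with a grey felt inlay flush with its top; fixed to the bench. The point is the centre of its top face, 15 mm above the bench; z up.
- base_100_top (a point): round flat display base of beech, 100 mm across and 15 mm high, with a grey felt inlay flush with its top; fixed to the bench. The point is the centre of its top face, 15 mm above the bench; z up.
- base_130_top (a point): round flat display base of beech, 130 mm across and 15 mm high, with a grey felt inlay flush with its top; fixed to the bench. The point is the centre of its top face, 15 mm above the bench; z up.
There are look-alikes about, which are no part of the job. Leave any pink or yellow look-alike of the part that bears base_50_top alone.

How it is judged:
At the end, for the whole second after the job is handed in: Each plain rock rests on the base of its own size rank, its centre within 15 mm (horizontally) of the base's centre and at its resting height (from 6 mm below to 8 mm above), tilted less than 0.35 rad; both opals are within 30 mm of where they started (horizontal distance between stone_chip_a_mid and base_50_top below 0.015 m and z of stone_chip_a_mid in the frame of base_50_top between 0.0025 and 0.0165 m and angle between each of stone_chip_a_mid, stone_grey_a_mid, stone_dark_mid, stone_white_mid's own z axis and vertical below 0.35 rad and horizontal distance between stone_grey_a_mid and base_75_top below 0.015 m and z of stone_grey_a_mid in the frame of base_75_top between 0.0095 and 0.0235 m and horizontal distance between stone_dark_mid and base_100_top below 0.015 m and z of stone_dark_mid in the frame of base_100_top between 0.0145 and 0.0285 m and horizontal distance between stone_white_mid and base_130_top below 0.015 m and z of stone_white_mid in the frame of base_130_top between 0.0185 and 0.0325 m and distance of each of opal_small_mid, opal_mid_mid from where it was at the start of the episode below 0.03 m); the robot touches nothing.
It fails at once if an opal is moved more than 30 mm from where it lay (distance of any of opal_small_mid, opal_mid_mid from where it was at the start of the episode above 0.03 m).
It also fails if it takes over 120 s, if anything falls off the work surface, if the arm or the gripper's body presses on something with over 40 N, if the wrist force passes 120 N, or if a joint passes its speed limit or range.

## Robot

A 6-joint arm with a two-finger parallel gripper is mounted at the origin on a cart in front of the work surface, level with it; the furniture and walls round the work are solid. World frame = base frame: x ahead of the robot, y to its left, z up, the work surface at z = 0. Lengths are in m, angles in rad, forces in N, time in s.
With the tool pointing down it reaches from about 0.35 to 0.8 m from the base axis. Payload 7.3 kg.
Tool frame: the origin (TCP) lies at the very end of the fingers, on their centre line; the grasp point (between the pads) lies grip_point_offset behind it (grip_point_offset is the distance from the TCP to the grasp point, in m); x points along the fingers, y is the direction in which the jaws open and shut, and the axes are right-handed (so a half turn about x gives the same grasp; the last joint's range is limited). The gripper opens to 85 mm and grips with 20 to 120 N. Pads are 22 mm wide; open, the fingers measure 114 mm over their backs; the gripper's body (76 mm by 85 mm) begins 54 mm behind the grasp point. The pads swing forward as they close: fully open they stand 13 mm farther back than shut.
Start: joints at [-1.425, 0.342, 1.524, -0, 1.275, -0.146], TCP at [0.151, -0.503, 0.231] pointing down, gripper open.
Joint ranges: [-2.53, 2.53], [-0.77, 2.02], [0.04, 2.7], [-1, 4.14], [0.28, 2.66], [-3.11, 3.11]. Speed limits (rad/s): [2.57, 2.57, 3.14, 3.14, 3.14, 3.14].

## Interface

Orientations are given as a unit quaternion [x, y, z, w].
In Python, from workcell import reach, line_to, set_joints, grip, wait, inverse_kinematics, get_image, camera_model, Unreachable, job_done, get_time, get_joint_positions, get_joint_velocities, get_joint_efforts, get_ee_pos, get_orientation, get_contact_force, get_moment, get_grip_width, grip_point_offset gives the robot as it stands. Calls block until the motion is done:
- reach(position, orientation): joint-space move of the TCP to a pose.
- line_to(position, orientation=None, rate=0.15, f_stop=None): straight line of the TCP; orientation=None keeps the orientation; rate is the mean speed in m/s. With f_stop (N) it stops when the force on the tool has changed by that much, and returns True; else False.
- set_joints(angles): joint-space move.
- grip(opening, grip_force=None): finger opening in m; grip_force is the grip in N (None keeps the last); returns when the fingers have stopped.
- wait(seconds).
- inverse_kinematics(position, orientation): joint angles nearest the present ones, or None.
- get_image(name): name is "side" or "top"; returns (picture, depth): 480x640x3 uint8, red, green, blue; 480x640 float32, m along the optical axis (not along the pixel's ray), 0 where there is no reading.
- camera_model(name): a dict with "camera_matrix" (3x3 intrinsics, pixels), "k1" (the pictures are not rectified: a ray, as slopes to the right and down, at radius r is drawn at 1 + k1 r^2 times it, then the intrinsics apply), "camera_from_world" (4x4, takes a point from world to camera coordinates). Camera axes: x right, y down, z forward; pixel columns grow to the right and rows downward; lengths in m; the calibration is good to about 2 mm. A picture is of the moment at which its call begins. camera_model takes no time and is no camera call.
A pose or a line that the arm cannot do raises Unreachable and nothing moves.
- job_done(): hands the job in, once; it reports no verdict.
Readings, each from a call of its own:
- get_time(): time.
- get_joint_positions(): joint angles.
- get_joint_velocities(): joint speeds.
- get_joint_efforts(): joint torques, N m.
- get_ee_pos(): TCP position.
- get_orientation(): TCP orientation.
- get_contact_force(): force on the tool from outside, world axes, zero at the start.
- get_moment(): the same for the moment, N m.
- get_grip_width(): finger opening in m.
Only numpy, scipy, OpenCV 4.12 (cv2) and the standard library are available. Lean on these libraries where they do the work, as an engineer would, in place of code of your own. Each camera call takes 0.05 s, during which the arm holds its last target.

## Working session

There is one attempt and no reset: what is moved stays moved. The work goes in short steps, each a Python script; the robot and the scene stay as the last script left them, time stands still between calls to the robot, and variables do not carry over. Pictures are saved under pics/ and viewed, and the job is handed in when it is done.

```bash
mkdir -p pics; ls; cat > s0.py <<'E'
from workcell import *
import numpy as np, cv2
for n in ("top","side"):
    im,d=get_image(n); np.savez(f"{n}0.npz",im=im,d=d)
    cv2.imwrite(f"pics/{n}0.png",im[:,:,::-1])
    m=camera_model(n); print(n,m)
print(grip_point_offset, get_orientation(), get_time())
E
python3 s0.py
```

```text
pics
top {'camera_matrix': array([[480.6033945 ,   0.        , 320.70511192],
       [  0.        , 480.6033945 , 238.09625764],
       [  0.        ,   0.        ,   1.        ]]), 'k1': -0.011056278970188411, 'camera_from_world': array([[-0.11829437, -0.99297667, -0.00194177,  0.05579413],
       [-0.97062658,  0.11604391, -0.21075544,  0.54741905],
       [ 0.20950057, -0.02304645, -0.97753689,  0.98965289],
       [ 0.        ,  0.        ,  0.        ,  1.        ]])}
side {'camera_matrix': array([[482.7567781 ,   0.        , 316.7381615 ],
       [  0.        , 482.7567781 , 246.96332073],
       [  0.        ,   0.        ,   1.        ]]), 'k1': -0.021312581375896193, 'camera_from_world': array([[ 0.84872591, -0.52882877, -0.00211415, -0.46074213],
       [-0.27099439, -0.43148338, -0.86045577,  0.18289929],
       [ 0.45412154,  0.73086403, -0.50952076,  0.81457173],
       [ 0.        ,  0.        ,  0.        ,  1.        ]])}
0.0187 [ 0.69960064  0.10327955 -0.69958812  0.10231685] 0.1
```

View pics/top0.png

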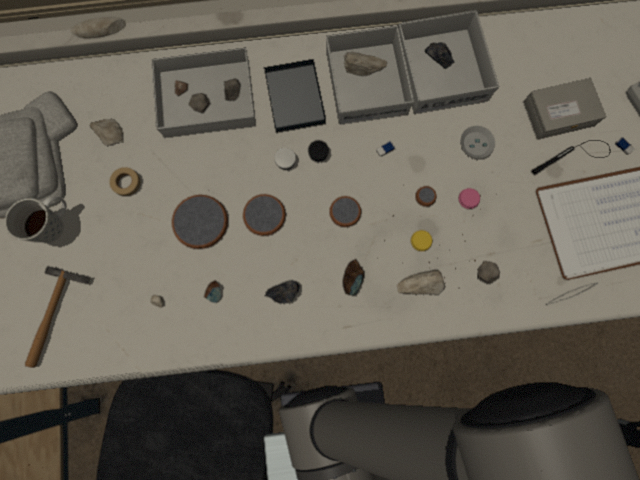

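View pics/side0.png

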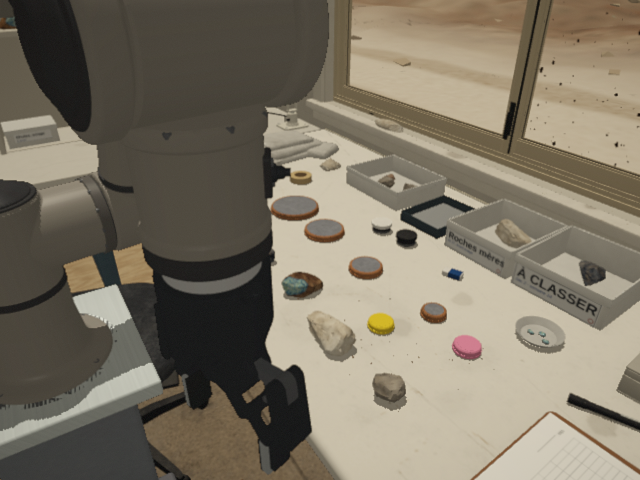

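The top view shows these candidates:
- **Stones:** chip (158,300), small opal (214,291), dark rock (284,291), larger opal (353,278), white rock (422,283), grey rock (488,272). Other rocks sit in the back trays, near (109,130), and on the sill at (98,27); they aren't part of the job.
- **Bases with grey felt:** 130 (200,221), 100 (264,214), 75 (345,211), 50 (426,196).
- **Look-alikes of the 50 base:** pink (470,198) and yellow (421,240), both to be left alone. The tape ring is at (125,181).

Next I'll measure them with depth.

```bash
cat > vis.py <<'E'
import numpy as np, cv2
def undist(m,u,v):
    K=m["camera_matrix"]; x=(u-K[0,2])/K[0,0]; y=(v-K[1,2])/K[1,1]
    xx,yy=x.copy(),y.copy()
    for _ in range(5):
        f=1+m["k1"]*(xx**2+yy**2); xx,yy=x/f,y/f
    return xx,yy
def cloud(m,d):
    v,u=np.mgrid[0:480,0:640].astype(float)
    x,y=undist(m,u,v); P=np.stack([x*d,y*d,d],-1)
    T=m["camera_from_world"]; W=(P-T[:3,3])@T[:3,:3]
    W[d<=0]=np.nan
    return W
E
python3 - <<'E'
from workcell import camera_model
import numpy as np,cv2
from vis import *
z=np.load("top0.npz"); W=cloud(camera_model("top"),z["d"].astype(float)); im=z["im"]
# bench plane
box=np.zeros((480,640),bool); box[180:300,150:520]=1
zz=W[...,2]
print("bench z pct",np.nanpercentile(zz[box],[5,25,50,75,95]))
for n,(u,v) in dict(chip=(158,300),so=(214,291),dark=(284,291),mo=(353,278),white=(422,283),grey=(488,272)).items():
    w=np.zeros((480,640),np.uint8); sub=zz[v-28:v+28,u-32:u+32]
    m=(sub>0.006).astype(np.uint8); c,l,s,_=cv2.connectedComponentsWithStats(m)
    k=1+np.argmax(s[1:,4]); P=W[v-28:v+28,u-32:u+32][l==k]
    r=cv2.minAreaRect((P[:,:2]*1000).astype(np.float32))
    print(n,"n",len(P),"rect",np.round(cv2.boxPoints(r).mean(0),1),r[1],r[2],"zmax",np.nanmax(P[:,2]).round(4))
for n,(u,v) in dict(b130=(200,221),b100=(264,214),b75=(345,211),b50=(426,196)).items():
    sub=zz[v-36:v+36,u-36:u+36]; m=(sub>0.008).astype(np.uint8)
    c,l,s,_=cv2.connectedComponentsWithStats(m); k=l[36,36]; P=W[v-36:v+36,u-36:u+36][l==k]
    (c,r)=cv2.minEnclosingCircle((P[:,:2]*1000).astype(np.float32)); print(n,np.round(c,1),2*r,"mean",P.mean(0).round(4),"zmed",np.median(P[:,2]).round(4))
a=cv2.resize(im[175:315,140:340],None,fx=4,fy=4,interpolation=cv2.INTER_CUBIC)
b=cv2.resize(im[175:315,320:520],None,fx=4,fy=4,interpolation=cv2.INTER_CUBIC)
cv2.imwrite("pics/a.png",a[:,:,::-1]);cv2.imwrite("pics/b.png",b[:,:,::-1])
E
```

```text
bench z pct [-0.00321381 -0.00109309  0.00053205  0.00286987  0.02193057]
chip n 104 rect [463.  369.5] (28.115880966186523, 20.696191787719727) 69.96334075927734 zmax 0.0196
so n 272 rect [467.2 241.3] (36.441829681396484, 44.682373046875) 55.623138427734375 zmax 0.0295
dark n 565 rect [444.5  88.5] (46.1290283203125, 79.62616729736328) 12.504464149475098 zmax 0.0423
mo n 581 rect [462.  -68.8] (47.38125991821289, 81.17913818359375) 60.36784362792969 zmax 0.0477
white n 930 rect [ 430.6 -217.5] (109.14683532714844, 55.52488708496094) 89.52352142333984 zmax 0.0499
grey n 399 rect [ 435.1 -371.8] (48.48160171508789, 48.46565246582031) 44.73694610595703 zmax 0.0367
b130 [634.2 263.6] 129.95452880859375 mean [0.6321 0.2629 0.0151] zmed 0.0152
b100 [631.3 114.6] 99.66970825195312 mean [0.6306 0.114  0.015 ] zmed 0.0151
b75 [617.2 -72.3] 74.74825286865234 mean [ 0.6162 -0.073   0.0147] zmed 0.0148
b50 [ 630.8 -264.6] 48.250450134277344 mean [ 0.6307 -0.2641  0.0147] zmed 0.0147
```

View pics/a.png

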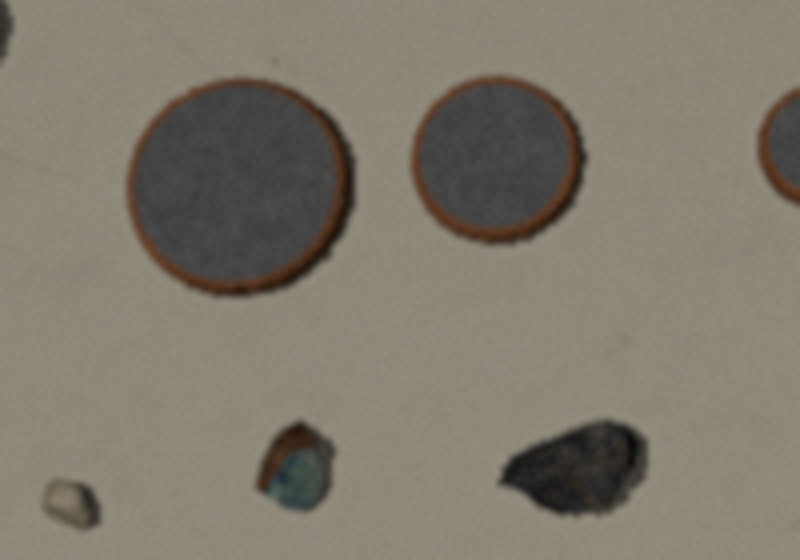

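View pics/b.png

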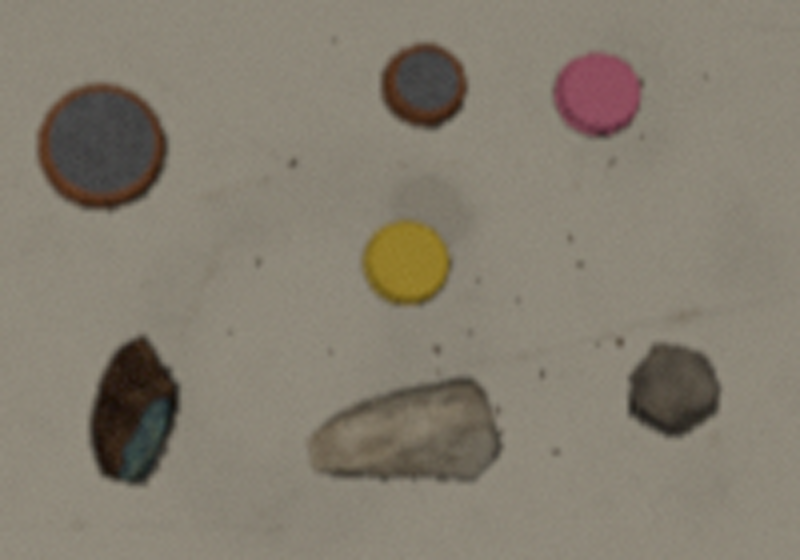

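```bash
python3 - <<'E'
from workcell import *
import numpy as np,cv2
from vis import *
ds=[];ims=[]
for i in range(12):
    im,d=get_image("top"); ds.append(np.where(d>0,d,np.nan)); ims.append(im.astype(float))
d=np.nanmedian(ds,0); im=np.mean(ims,0).astype(np.uint8); np.savez("avg.npz",d=d,im=im)
W=cloud(camera_model("top"),d); zz=W[...,2]
print("bench",np.nanpercentile(zz[230:265,300:400],[5,50,95]))
tiles=[]
S=dict(chip=(158,300,26,35),so=(214,291,38,49),dark=(284,291,54,77),mo=(353,278,47,86),white=(422,283,58,108),grey=(488,272,50,54))
for n,(u,v,sx,sy) in S.items():
    U=slice(u-30,u+31);V=slice(v-27,v+28)
    sub=zz[V,U]; m=(sub>0.0035).astype(np.uint8); c,l,s,_=cv2.connectedComponentsWithStats(m)
    k=1+np.argmax(s[1:,4]); P=W[V,U][l==k]*1000
    best=[]
    for t in np.arange(0,180,2):
        a=np.radians(t); ex=np.array([np.cos(a),np.sin(a)]); ey=np.array([-ex[1],ex[0]])
        px=P[:,:2]@ex;py=P[:,:2]@ey
        c0=ex*(px.max()+px.min())/2+ey*(py.max()+py.min())/2
        best.append((abs(np.ptp(px)-sx+1)+abs(np.ptp(py)-sy+1),t,np.ptp(px).round(1),np.ptp(py).round(1),c0.round(1)))
    best.sort(key=lambda b:b[0]); print(n,len(P),"mean",P.mean(0).round(1),"zmax",P[:,2].max().round(1))
    for b in best[:4]: print("   ",b)
    # tile: ortho map, +x up, +y left, 4px/mm
    if n in("so","mo"):continue
    T=np.full((260,390,3),40,np.uint8); c0=best[0][4] if n!="grey" else P[:,:2].mean(0)
    for p,col in zip(P,im[V,U][l==k]):
        q=(int(195-(p[1]-c0[1])*3),int(130-(p[0]-c0[0])*3)); 
        h=int(np.clip(p[2]*5,0,255)); cv2.circle(T,q,3,(h,h,h),-1)
    cv2.circle(T,(195,130),3,(0,0,255),-1); cv2.putText(T,f"{n} c={c0.round()} 3px/mm",(5,15),0,.45,(0,255,255),1); tiles.append(T)
cv2.imwrite("pics/ortho.png",np.vstack([np.hstack(tiles[:2]),np.hstack(tiles[2:])]))
E
```

```text
bench [-1.26659550e-03 -8.38877423e-05  1.14843782e-03]
chip 117 mean [462.1 368.5  12.3] zmax 17.7
    (np.float64(2.8748616869672787), np.int64(120), np.float64(25.0), np.float64(31.2), array([461.3, 369.5]))
    (np.float64(3.003333063790535), np.int64(122), np.float64(24.8), np.float64(31.2), array([461.3, 369.3]))
    (np.float64(3.0303738684467305), np.int64(118), np.float64(25.1), np.float64(31.1), array([461.3, 369.7]))
    (np.float64(3.2000277536502395), np.int64(124), np.float64(24.6), np.float64(31.2), array([461.3, 369.1]))
so 274 mean [465.5 242.2  19.1] zmax 27.1
    (np.float64(0.9530991513179856), np.int64(60), np.float64(36.3), np.float64(47.8), array([468.2, 240.5]))
    (np.float64(1.1410118966773553), np.int64(62), np.float64(36.2), np.float64(48.4), array([468.4, 240.6]))
    (np.float64(1.4486699227351778), np.int64(58), np.float64(36.4), np.float64(47.2), array([468.1, 240.4]))
    (np.float64(1.599720468941996), np.int64(108), np.float64(38.4), np.float64(48.2), array([466.7, 244.2]))
dark 568 mean [446.5  86.1  28.8] zmax 40.7
    (np.float64(1.7426760281121
[... 1180 characters left out ...]
.8410942373835439), np.int64(6), np.float64(56.5), np.float64(107.3), array([ 427. , -216.4]))
    (np.float64(1.6470897424911186), np.int64(4), np.float64(56.0), np.float64(107.7), array([ 428. , -216.6]))
grey 399 mean [ 436.  -369.3   26.8] zmax 32.1
    (np.float64(1.712749249608521), np.int64(24), np.float64(49.1), np.float64(51.4), array([ 437.2, -370.1]))
    (np.float64(1.7860600353307063), np.int64(22), np.float64(49.4), np.float64(51.6), array([ 437.3, -370.1]))
    (np.float64(1.8620681658683793), np.int64(20), np.float64(49.6), np.float64(51.8), array([ 437.4, -370.1]))
    (np.float64(2.0864054139128143), np.int64(18), np.float64(50.0), np.float64(51.9), array([ 437.4, -370.1]))
```

View pics/ortho.png

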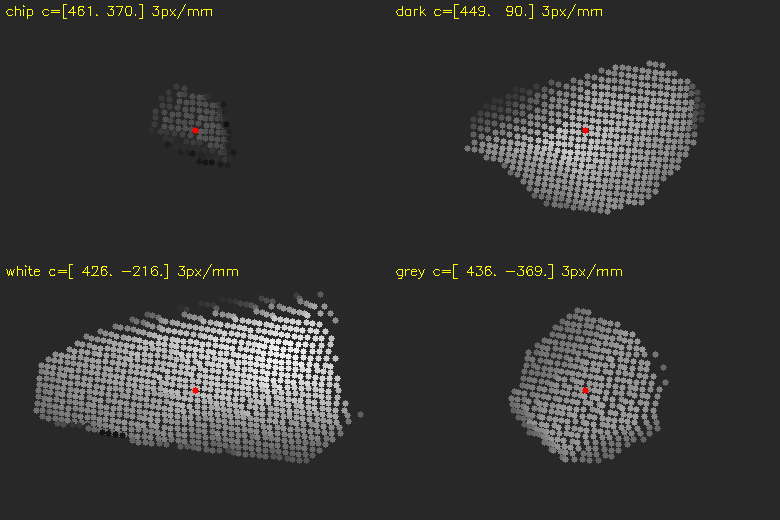

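The crops confirm the choice: the 50 base is the grey-felt one at (426,196), next to the plain pink and yellow discs. Next I'll write the pick/place helper and check IK for both jaw flips.

```bash
cat > job.py <<'E'
from workcell import *
import numpy as np
from scipy.spatial.transform import Rotation as R
def ori(deg):
    a=np.radians(deg); c,s=np.cos(a),np.sin(a)
    return R.from_matrix(np.array([[0,c,s],[0,s,-c],[-1,0,0]])).as_quat()
# grip xy, centre xy, jaw angle, pick z, preopen, force, base xy
J=dict(
 grey =((.4365,-.3700),(.4370,-.3700),40,.004,.075,50,(.6168,-.0726)),
 white=((.4300,-.2210),(.4300,-.2180),0,.005,.085,100,(.6332,.2632)),
 dark =((.4450,.0860),(.4475,.0885),0,.004,.080,70,(.6310,.1143)),
 chip =((.4615,.3693),(.4615,.3693),120,.002,.050,30,(.6308,-.2644)))
def pick(n,flip):
    g,c,a,z,o,f,b=J[n]; q=ori(a+flip)
    grip(o); reach([*g,.12],q); 
    hit=line_to([*g,z],q,rate=.1,f_stop=8)
    print(n,"hit",hit,"tcp",get_ee_pos().round(4))
    grip(0.0,f); print("width",round(get_grip_width(),4),"t",get_time())
    line_to([*g,.16],q,rate=.15); wait(.2)
    print("width lifted",round(get_grip_width(),4),"F",get_contact_force().round(2),get_time())
def over(n,flip,zz=.16):
    g,c,a,z,o,f,b=J[n]; q=ori(a+flip)
    reach([b[0]+g[0]-c[0],b[1]+g[1]-c[1],zz],q)
def place(n,flip,dxy=(0,0),dz=0.001):
    g,c,a,z,o,f,b=J[n]; q=ori(a+flip)
    p=[b[0]+g[0]-c[0]+dxy[0],b[1]+g[1]-c[1]+dxy[1]]
    line_to([*p,.06],q,rate=.15)
    hit=line_to([*p,z+.015+dz],q,rate=.04,f_stop=6)
    print("place hit",hit,get_ee_pos().round(4))
    w=get_grip_width(); grip(min(.085,w+.012)); wait(.2); grip(min(.085,w+.025)); 
    line_to([*p,.16],q,rate=.15); print("t",get_time())
E
python3 - <<'E'
from job import *
for n,(g,c,a,z,o,f,b) in J.items():
    for fl in (0,180):
        q=ori(a+fl); r=[]
        for p in ([*g,.16],[*g,z],[*b,.16],[*b,z+.015]):
            j=inverse_kinematics(p,q); r.append(None if j is None else np.round(j,2)[[0,5]])
        print(n,fl,r)
E
```

```text
grey 0 [array([-0.84, -1.54]), array([-0.84, -1.54]), array([-0.24, -0.94]), array([-0.24, -0.94])]
grey 180 [array([-0.84,  1.61]), array([-0.84,  1.61]), array([-0.24,  2.2 ]), array([-0.24,  2.2 ])]
white 0 [array([-0.63, -0.63]), array([-0.63, -0.63]), array([0.28, 0.28]), array([0.28, 0.28])]
white 180 [array([-0.63,  2.51]), array([-0.63,  2.51]), array([ 0.28, -2.86]), array([ 0.28, -2.86])]
dark 0 [array([0.02, 0.02]), array([0.02, 0.02]), array([0.06, 0.06]), array([0.06, 0.06])]
dark 180 [None, None, array([ 0.06, -3.08]), array([ 0.06, -3.08])]
chip 0 [array([ 0.55, -1.55]), array([ 0.55, -1.55]), array([-0.51, -2.6 ]), array([-0.51, -2.6 ])]
chip 180 [array([0.55, 1.59]), array([0.55, 1.59]), array([-0.51,  0.54]), array([-0.51,  0.54])]
```

Flip 0 works for grey, white and dark, and flip 180 for the chip. I'll start with grey.

```bash
python3 - <<'E'
from job import *
import cv2
pick("grey",0)
over("grey",0)
im,d=get_image("side"); cv2.imwrite("pics/g1.png",im[:,:,::-1])
E
```

```text
grey hit False tcp [ 0.4368 -0.3703  0.0046]
width 0.0464 t 3.9333
width lifted 0.0456 F [-0.18 -0.36 -1.23] 5.325
```

View pics/g1.png

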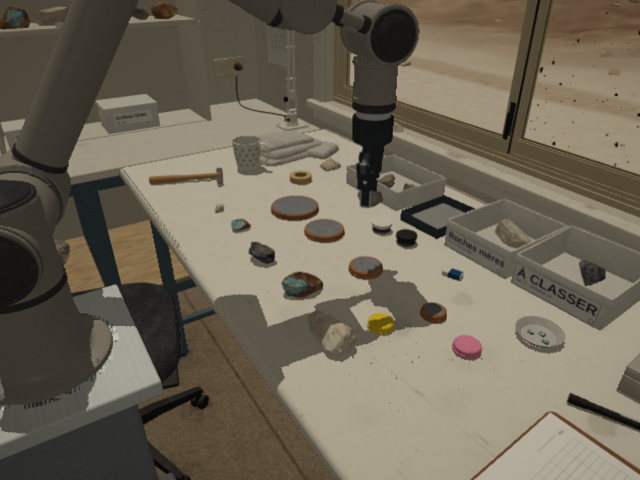

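Grey is held between the fingers at (370,195), 46 mm wide. I'll place it, then pick the white rock.

```bash
python3 - <<'E'
from job import *
import cv2
place("grey",0)
pick("white",0)
im,d=get_image("side"); im2,d2=get_image("top")
cv2.imwrite("pics/w1.png",cv2.resize(np.hstack([im,im2])[:,:,::-1],(800,300)))
cv2.imwrite("pics/w1s.png",cv2.resize(im[160:400,200:480],None,fx=2.5,fy=2.5)[:,:,::-1])
np.savez("w1.npz",im=im2,d=d2)
E
```

```text
place hit True [ 0.6159 -0.0725  0.0203]
t 10.3
white hit False tcp [ 0.4304 -0.2212  0.0055]
width 0.0461 t 13.3083
width lifted 0.046 F [-0.34  0.87 -4.37] 14.6917
```

View pics/w1s.png

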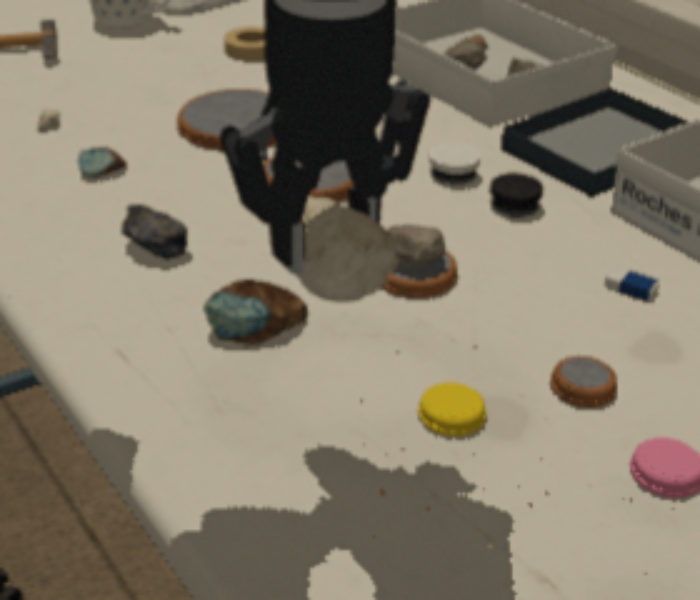

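View pics/w1.png

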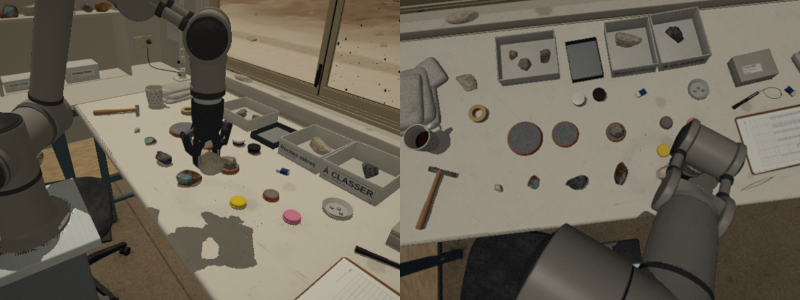

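White is held with its bottom level (F −4.4 N, about 0.45 kg), and the grey rock sits on the 75 base at (345,208). Now I'll place white and then look.

```bash
python3 - <<'E'
from job import *
import cv2
over("white",0); print(get_grip_width())
place("white",0)
g=J["dark"]; grip(.08); reach([.40,.02,.25],ori(0))
im,d=get_image("side"); im2,d2=get_image("top"); np.savez("w2.npz",im=im2,d=d2)
cv2.imwrite("pics/w2s.png",cv2.resize(im[100:400,150:510],None,fx=2,fy=2)[:,:,::-1])
cv2.imwrite("pics/w2t.png",cv2.resize(im2[160:320,140:540],None,fx=2,fy=2)[:,:,::-1])
E
```

```text
0.04589450721967641
place hit True [0.6328 0.26   0.0216]
t 20.2417
```

View pics/w2s.png

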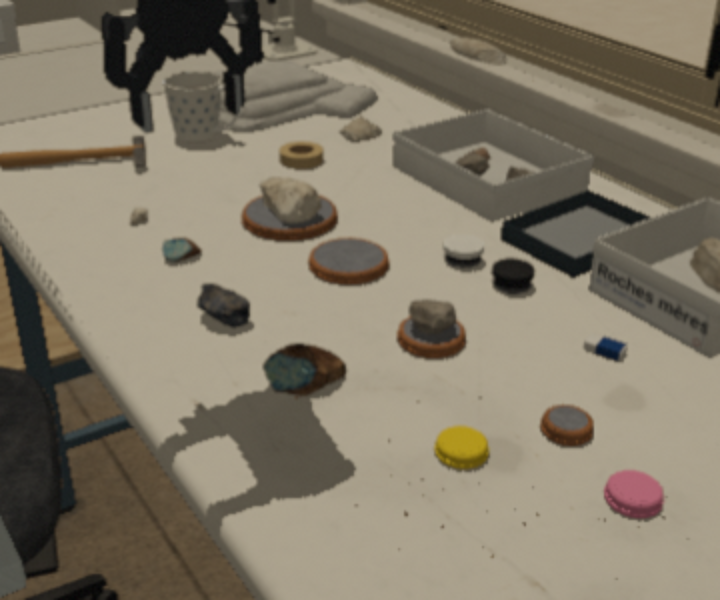

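View pics/w2t.png

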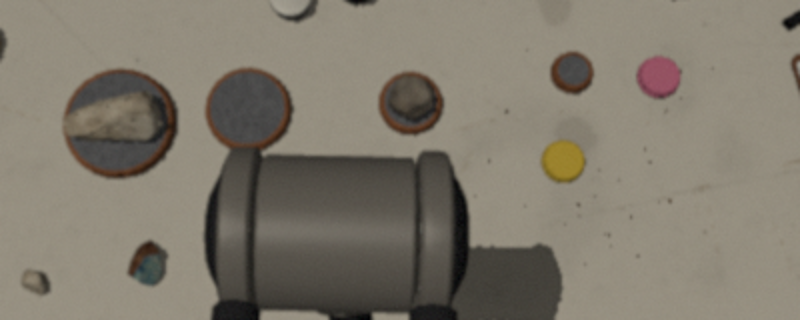

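White lies on the 130 base (crop 116,117; base about 119,122) and grey on the 75 base. Next is the dark rock.

```bash
python3 - <<'E'
from job import *
import cv2
pick("dark",0)
im,d=get_image("side")
cv2.imwrite("pics/d1s.png",cv2.resize(im[100:400,150:510],None,fx=2,fy=2)[:,:,::-1])
E
```

```text
dark hit False tcp [0.4454 0.086  0.0045]
width 0.0448 t 24.525
width lifted 0.0451 F [ 0.34  0.54 -2.89] 25.9167
```

View pics/d1s.png

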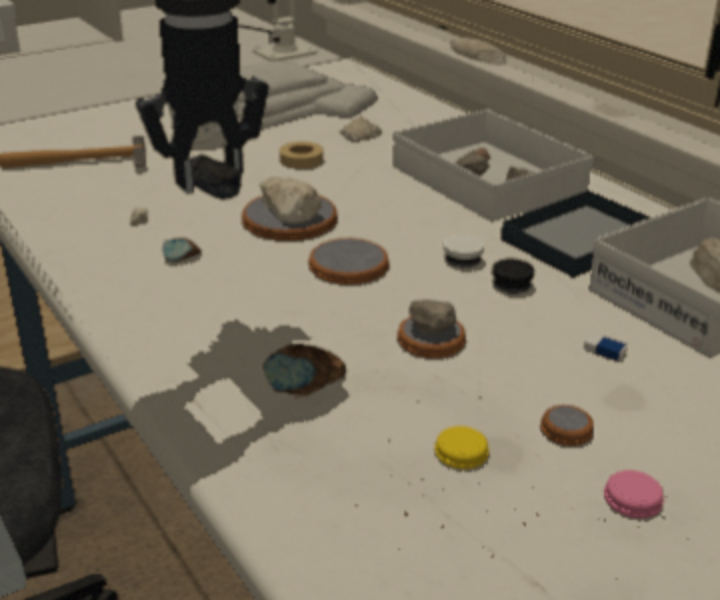

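The dark rock is held level at (215,175). Now I'll place it and pick the chip.

```bash
python3 - <<'E'
from job import *
import cv2
over("dark",0); place("dark",0)
pick("chip",180)
im,d=get_image("side"); im2,d2=get_image("top"); np.savez("d2.npz",im=im2,d=d2)
cv2.imwrite("pics/c1s.png",cv2.resize(im[60:300,150:450],None,fx=2.5,fy=2.5)[:,:,::-1])
cv2.imwrite("pics/c1t.png",cv2.resize(im2[160:320,140:540],None,fx=2,fy=2)[:,:,::-1])
E
```

```text
place hit True [0.6281 0.1117 0.0201]
t 30.35
chip hit False tcp [0.4619 0.3696 0.0027]
width 0.0232 t 33.75
width lifted 0.0235 F [-0.32  0.27 -0.51] 35.15
```

View pics/c1s.png

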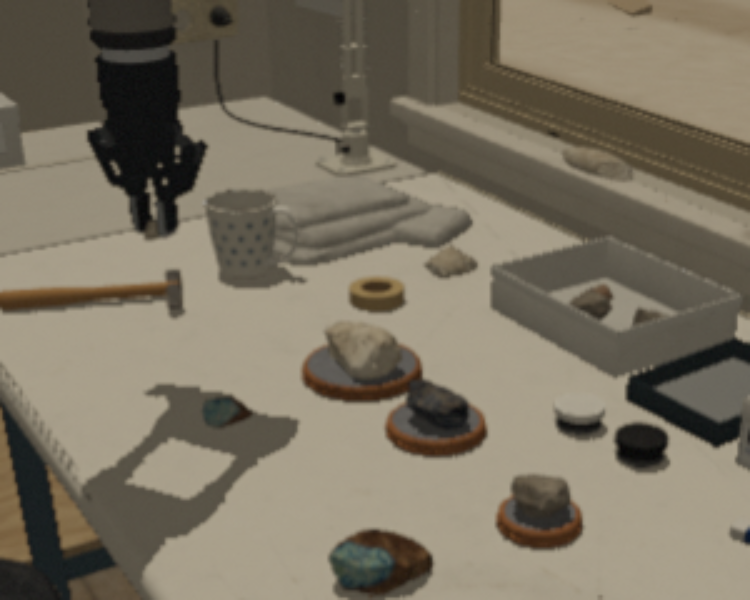

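View pics/c1t.png

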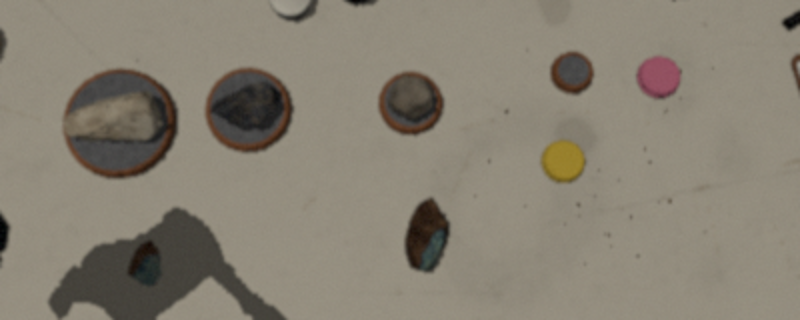

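The chip is held between the fingertips at (150,228) and the other three rocks sit on their bases. Now I'll place the chip, retreat, and measure everything.

```bash
python3 - <<'E'
from job import *
import cv2
over("chip",180); print(get_grip_width()); place("chip",180)
reach([.2,-.45,.3],ori(-60)); 
from vis import *
ds=[];
for i in range(10):
    im,d=get_image("top"); ds.append(np.where(d>0,d,np.nan))
d=np.nanmedian(ds,0); np.savez("f.npz",d=d,im=im)
s,_=get_image("side")
cv2.imwrite("pics/f.png",cv2.resize(im[160:320,140:540],None,fx=2,fy=2)[:,:,::-1])
cv2.imwrite("pics/fs.png",cv2.resize(s[160:360,240:500],None,fx=3,fy=3)[:,:,::-1])
W=cloud(camera_model("top"),d); zz=W[...,2]
for n,(u,v,sx,sy,h) in dict(chip=(426,196,26,35,17),grey=(345,211,50,54,31),dark=(264,214,54,77,41),white=(200,221,58,108,49)).items():
    U=slice(u-30,u+31);V=slice(v-27,v+28)
    sub=zz[V,U]; m=(sub>0.0185).astype(np.uint8); c,l,st,_=cv2.connectedComponentsWithStats(m)
    k=1+np.argmax(st[1:,4]); P=W[V,U][l==k]*1000; b=np.array(J[n][6])*1000
    best=[]
    for t in np.arange(0,180,2):
        a=np.radians(t); ex=np.array([np.cos(a),np.sin(a)]); ey=np.array([-ex[1],ex[0]])
        px=P[:,:2]@ex;py=P[:,:2]@ey
        c0=ex*(px.max()+px.min())/2+ey*(py.max()+py.min())/2
        best.append((abs(np.ptp(px)-sx+1)+abs(np.ptp(py)-sy+1),t,np.ptp(px).round(1),np.ptp(py).round(1),(c0-b).round(1)))
    best.sort(key=lambda q:q[0]); print(n,"mean-b",(P[:,:2].mean(0)-b).round(1),"zmax",P[:,2].max().round(1),"expect",15+h)
    for q in best[:3]+[best[10]]: print("   ",*q)
E
```

```text
0.02300520968744168
place hit False [ 0.631  -0.2645  0.0183]
t 41.4583
chip mean-b [-1.5  2.4] zmax 32.4 expect 32
    2.0210414359369793 128 23.1 33.9 [-1.8  1.1]
    2.0306040772009624 126 23.1 33.8 [-1.9  1.2]
    2.0621866011815655 124 23.2 33.7 [-1.9  1.4]
    2.675840188532817 136 22.6 33.7 [-1.4  0.6]
grey mean-b [-1.6  0.5] zmax 46.9 expect 46
    0.16449122231341562 26 48.8 53.0 [ 0.6 -0. ]
    0.1990562559892055 24 49.0 53.2 [0.6 0.1]
    0.3621524325151313 22 49.1 53.3 [0.7 0.2]
    1.5597510435500226 10 50.2 52.6 [0.3 0.4]
dark mean-b [-3.9 -3.8] zmax 54.8 expect 56
    0.8932867788875001 28 52.6 75.5 [-2.2 -2.1]
    1.5496458294514355 26 51.7 76.3 [-2.6 -2.1]
    1.702288411667638 30 53.4 74.7 [-1.8 -2.1]
    3.995459497611108 166 53.9 72.9 [0.2 0.3]
white mean-b [-5.9 -5.4] zmax 64.5 expect 64
    0.6883601536502795 10 56.9 106.5 [-6.4  1.4]
    2.218646887831639 8 55.2 106.6 [-6.2  1.5]
    2.3314634676227968 12 58.5 106.2 [-6.6  1.4]
    6.348565102207942 16 61.5 105.2 [-6.9  1.2]
```

View pics/f.png

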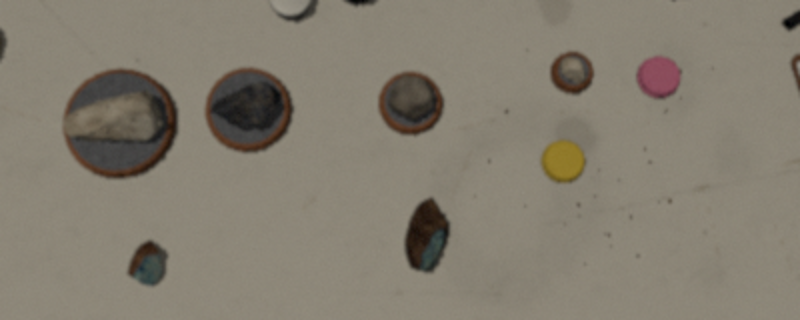

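View pics/fs.png

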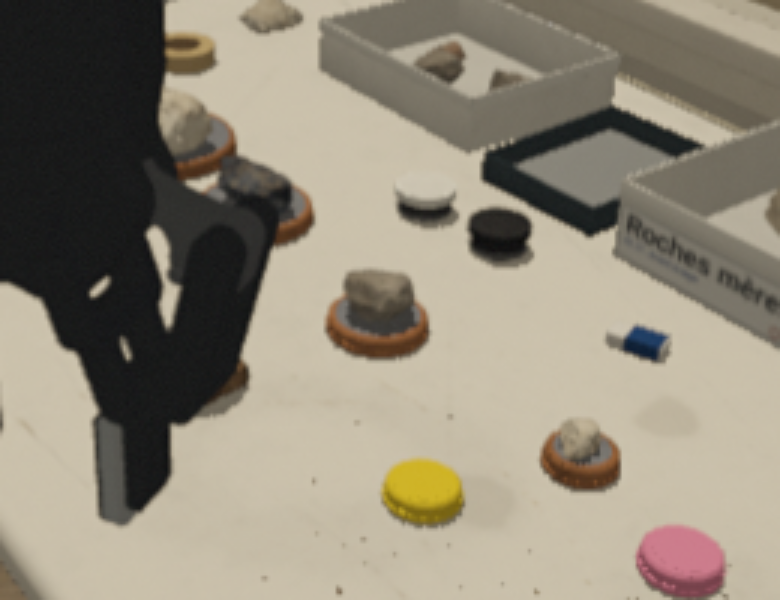

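The final top view shows each rock on its base, and both opals at their old pixels. Before handing in, I'll compare height maps from before and after for tilt, and check opal displacement.

```bash
python3 - <<'E'
from workcell import camera_model
import numpy as np
from vis import *
from scipy.spatial import cKDTree
from scipy.spatial.transform import Rotation as R
from scipy.optimize import least_squares
m=camera_model("top"); A=cloud(m,np.load("avg.npz")["d"]);B=cloud(m,np.load("f.npz")["d"])
def seg(W,u,v,t):
    w=W[v-27:v+28,u-30:u+31]; k=(w[...,2]>t).astype(np.uint8); c,l,s,_=cv2.connectedComponentsWithStats(k)
    return w[l==1+np.argmax(s[1:,4])]*1000
from job import J
for n,p,q,h in (("chip",(158,300),(426,196),15),("grey",(488,272),(345,211),15),("dark",(284,291),(264,214),15),("white",(422,283),(200,221),15),("so",(214,291),(214,291),0),("mo",(353,278),(353,278),0)):
    P=seg(A,*p,.005);Q=seg(B,*q,.005+h*1e-3*1.0)
    if h: Q=Q[Q[:,2]>19]
    c=P.mean(0); t0=Q.mean(0)-c; t0[2]=h; T=cKDTree(Q)
    f=lambda x:np.clip(T.query(R.from_rotvec(x[:3]).apply(P-c)+c+x[3:]*1)[0],0,8)
    r=least_squares(f,[0,0,0,*t0],diff_step=1e-3,x_scale=[.1,.1,.1,3,3,3],loss="soft_l1")
    x=r.x; M=R.from_rotvec(x[:3])
    out=""
    if n in J:
        c0=np.array([*J[n][1],0])*1000; c0[2]={"chip":8.5,"grey":15.5,"dark":20.5,"white":24.5}[n]
        e=M.apply(c0-c)+c+x[3:]; out=("centre-base",(e[:2]-np.array(J[n][6])*1000).round(1),"z rel base",(e[2]-15).round(1))
    print(n,"rotvec",x[:3].round(2),"t",x[3:].round(1),"res",np.median(f(x)).round(2),out)
E
```

```text
chip rotvec [-0.13 -0.1  -0.05] t [ 166.8 -632.5   14.9] res 1.24 ('centre-base', array([-2.1,  0.7]), 'z rel base', np.float64(8.2))
grey rotvec [ 0.02 -0.04  0.  ] t [179.2 298.5  15.2] res 1.26 ('centre-base', array([-0.1,  1.4]), 'z rel base', np.float64(15.7))
dark rotvec [ 0.01  0.01 -0.01] t [182.4  25.   15. ] res 1.18 ('centre-base', array([-1.1, -0.7]), 'z rel base', np.float64(20.5))
white rotvec [ 0.01 -0.04 -0.01] t [201.3 480.4  15.1] res 1.16 ('centre-base', array([-1.6, -0.7]), 'z rel base', np.float64(24.7))
so rotvec [ 0.   -0.01 -0.  ] t [-0. -0.  0.] res 0.7 
mo rotvec [-0.  0.  0.] t [-0.   0.   0.1] res 0.72
```

All of these are within tolerance, so I'm handing in.

```bash
python3 -c "
from workcell import *
print(get_time()); job_done()"
```

```text
43.7917
the job is handed in; nothing more can be done
```

All four plain rocks are on their bases by size: chip on 50, grey on 75, dark on 100 and white on 130. They are the same side up as before and released. I handed the job in at 43.8 s, with the arm clear of everything; no verdict is reported.

I compared depth images from before and after:

| Rock | Centre offset from base (mm) | Height above base top (mm) | Tilt (rad) |
|---|---|---|---|
| Chip | about 2 | 8.2 | about 0.16 (noisy, few pixels) |
| Grey | about 1.5 | 15.7 | 0.05 or less |
| Dark | about 1.5 | 20.5 | 0.05 or less |
| White | about 2 | 24.7 | 0.05 or less |

- **Opals:** both measured 0 mm of horizontal movement. The pink and yellow look-alikes were not touched.
- **Checks that disagreed:** a cruder outline estimate put the white rock about 6.5 mm off centre instead of 2 mm. I put that down to its far side being hidden from the camera, and it is still inside the 15 mm limit. For the other three rocks, the crude estimate was within about 3 mm of the base centre.

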